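Unlock the forming press and send its drawer home

ROBOT

A 7-joint arm with a two-finger parallel gripper is mounted at the origin on the work surface. World frame = base frame: x ahead of the robot, y to its left, z up, the work surface at z = 0. Lengths are in m, angles in rad, forces in N, time in s.
With the tool pointing down it reaches from about 0.4 to 0.875 m from the base axis. Payload 19.3 kg.
Tool frame: the origin (TCP) lies between the finger pads; the fingertips stand 19 mm ahead of it and the grasp point (between the pads) is the TCP; x points along the fingers, y is the direction in which the jaws open and shut, and the axes are right-handed (so a half turn about x gives the same grasp; the last joint's range is limited). The gripper opens to 85 mm and grips with 20 to 120 N. Pads are 22 mm wide; open, the fingers measure 114 mm over their backs; the gripper's body (76 mm by 85 mm) begins 54 mm behind the grasp point. The pads swing forward as they close: fully open they stand 13 mm farther back than shut.
Start: joints at [-1.185, 0.521, -0.036, 1.599, 0.021, 1.021, -0.113], TCP at [0.275, 0.561, 0.212] pointing down, gripper open.
Joint ranges: [-2.91, 2.91], [-0.3, 2.13], [-1.5, 1.42], [0.17, 2.43], [-1.26, 4.41], [0.16, 1.93], [-2.52, 2.52]. Speed limits (rad/s): [1.89, 1.89, 2.39, 2.39, 3.01, 3.01, 3.01].

INTERFACE

Orientations are given as [roll, pitch, yaw] about the fixed x, y, z axes, in that order (R = Rz(yaw) Ry(pitch) Rx(roll)).
In Python, from workcell import observe, grab_frame, camera_info, job_done gives the robot as it stands.
- The arm moves only by the shell command python3 -m jog 'ROWS' [FORCE]. ROWS is JSON, a list of rows, each an object of numbers: "grip": the opening, from 0 (shut) to 1 (fully open); "dx", "dy", "dz": the shift along the tool's x, y, z in units of 40 mm (1.0 is 40 mm); "rx", "ry", "rz": the turn, a rotation vector about the tool's x, y, z in rad. A call has 1 to 5 rows; each row is the pose to reach, as a shift and turn from the pose commanded when the call began, along the tool's axes at that moment; what a row does not reach only later rows make up. A row lasts 1/10 s, in which the tool goes at most 50 mm and 8.59 degrees, less where a joint would pass 70% of its speed; a pose out of reach is approached as far as the arm can. A call with a gripper value outside its range is refused whole. The fingers move at their own pace and stop on an object; FORCE is the grip in N (left out, the last holds). Time passes only in rows, so rows that repeat a pose let the fingers close. It gives the time, the measured TCP pose, the force and the opening at its end, in the units of the state.
- observe(): the state, without advancing time (a new reading comes with each control period).
- grab_frame(name): name is "side" or "top"; returns the picture (384x512x3 uint8, blue, green, red); there is no depth.
- camera_info(name): a dict with "intrinsics" (3x3 intrinsics, pixels), "extrinsics" (4x4, takes a point from camera to world coordinates). Camera axes: x right, y down, z forward; pixel columns grow to the right and rows downward; lengths in m; the calibration is good to about 2 mm. A picture is of the moment at which its call begins. camera_info takes no time and is no camera call.
- job_done(): hands the job in, once; it reports no verdict.
The state is a dict: "clock": time; "qpos": joint angles; "qd": joint speeds; "joint_efforts": joint torques, N m; "position": TCP position; "tool_rot": TCP orientation; "force": force on the tool from outside, world axes, zero at the start; "moment": the same for the moment, N m; "grip_width": finger opening in m.
Only numpy, scipy, OpenCV 4.12 (cv2) and the standard library are available. Lean on these libraries where they do the work, as an engineer would, in place of code of your own. Each camera call takes 0.05 s, during which the arm holds its last target. There are 200 camera calls.

TASK

The platen drawer of the green forming press is locked open by the steel bolt with the red knob. Draw the bolt back out of the drawer's side and tip its handle down into the side notch of its housing (above the yellow mark) so that it stays parked there; then push the drawer (the blue plate is its front) in until it stops, fully home. Keep the white mould lying flat on the drawer and leave the other things on the bench where they are.

Things in the scene. Friction and masses are not known exactly. Their poses are not given: they have to be found in the camera images.
- press: Green forming press fixed to the bench, yaw within 15 degrees; origin on the bench top. Press-frame mm, z up, used in all entries: base plate x -105..105, y -130..215, 16 thick, with a tongue x -215..-105, y -115..-35 under the bolt housing. Portal (beam top z 145, hand wheel top z 223) at x -105..105, y 65..205; y < 60 is open from above.
- housing (a point): Middle of the top of the aluminium bolt housing, press frame (-145, -75, 72) mm. Housing x -210..-80, y -97..-53; the bolt lies in it along x, axis y -75, z 52. A slot 17 wide along x in its top lets the handle stand up, from x -96 to x -169.
- notch (a point): Centre of the side notch, press frame (-155, -91.5, 52) mm: at the drawn end of the slot, x -169..-141, the housing's -y wall and roof are cut away down to z 42. A yellow mark is on the wall below it.
- bolt: Loose lock bolt, 0.2-0.35 kg: steel rod 20 dia, 150 mm long, upright handle (stem 14 dia, red ball knob). Origin on the rod's axis at the handle; x along the rod to its tip (65 mm ahead, tail 85 behind), z up the handle. Starts near (-107,-75,52) in the press frame. Slides to x -162 (stem at slot's end); from x -148 on, the handle can tip to -y into the notch and lie level.
- bolt_knob (a point): Centre of the red ball knob (diameter 30 mm), 42 mm from the rod's axis; upright, it is 94 mm above the bench and 22 mm above the housing's top.
- bolt_tip (a point): Tip of the bolt's rod. The drawer's side, which it must clear, spans x -70..-58 mm in the press frame.
- drawer (a joint): Travel of the platen drawer along the press's +y, in m: 0 fully out, 0.12 fully home against its stop. Starts between 0 and 0.014; until the bolt is drawn it can move only to about 0.021. About 2 N of friction; it stays where it is left.
- drawer_front (a point): Middle of the top edge of the drawer's upright blue front, on its outer (-y) face, 90 mm above the bench. The front is 110 mm wide (press x -55..55), 10 thick, z 26 to 90, its outer face at press y -170 mm when the joint is 0 and y -50 when home. Push this face towards +y.
- drawer_bed (a point): Centre of the place for the mould on the drawer's bed, 40 mm above the bench; moves with the drawer. The bed is 140 mm wide (press x -70..70) and 260 mm long; its bored side towards the bolt stands up to z 74 mm.
- mould: White ceramic mould disc, diameter 100, 22 mm high, loose on the drawer's bed; origin under its centre. It rides along with the drawer.
- mallet: Wooden mallet lying on the bench, head 60 x 85 mm, 250 mm long with its handle; bystander, to the -y side of the press.
- spatula: Spatula lying on the bench to the -y side of the press; bystander.
- screwdriver: Screwdriver lying on the bench at the robot's side of the portal; bystander.
- mug: Blue mug, 85 mm high, at the +y end of the press; bystander.
- jar: Amber jar, 80 mm high, past the +y end of the press; bystander.
- form: Turned wooden form, diameter 100, 34 mm high, on the bench at the robot's side of the press, next to the bolt on its +y side; bystander.
Mind the look-alikes: they are no part of the job. Leave any pink or purple look-alike of the bolt alone.

How it is judged:
By the outcome, as a careful person would: the job done as asked, in the order asked, and still so for the second after the job is handed in, with the robot touching nothing.
It also fails if it takes over 48 s, if anything falls off the work surface, if the arm or the gripper's body presses on something with over 40 N, if the wrist force passes 120 N, or if a joint passes its speed limit or range.

## Working session

There is one attempt and no reset: what is moved stays moved. The work goes in short steps, Python scripts to look and compute and a shell command to move; the robot and the scene stay as the last step left them, time stands still between calls to the robot, and variables do not carry over. Pictures are saved under pics/ and viewed, on a budget of 10 in all, crops included, one or two more only if the job needs it, and the job is handed in when it is done.

```bash
mkdir -p pics
python3 - <<'E'
from workcell import *
import cv2,numpy as np
np.set_printoptions(precision=4,suppress=True)
for n in("side","top"):
    f=grab_frame(n);cv2.imwrite(f"pics/{n}0.png",f)
    c=camera_info(n);print(n,np.array(c["intrinsics"]),np.array(c["extrinsics"]))
print(observe())
E
```

```text
side [[499.145    0.     256.3865]
 [  0.     499.145  195.2772]
 [  0.       0.       1.    ]] [[ 0.9957 -0.0634  0.0671  0.3775]
 [-0.0913 -0.5689  0.8173 -0.9686]
 [-0.0137 -0.8199 -0.5723  0.8251]
 [ 0.      0.      0.      1.    ]]
top [[476.3773   0.     259.5627]
 [  0.     476.3773 185.6341]
 [  0.       0.       1.    ]] [[ 0.0013 -0.9961  0.0878  0.3516]
 [-1.     -0.0005  0.0093  0.0873]
 [-0.0092 -0.0878 -0.9961  1.5151]
 [ 0.      0.      0.      1.    ]]
{'clock': 0.1, 'qpos': array([-1.1852,  0.5219, -0.0364,  1.5999,  0.0212,  1.0211, -0.1128]), 'qd': array([ 0.0005, -0.0022, -0.002 , -0.0024, -0.    ,  0.0022,  0.001 ]), 'joint_efforts': array([  0.0035, -92.8493,   1.9841, -37.0522,   0.0181,   0.0053,
         0.0001]), 'position': array([0.275 , 0.5609, 0.2118]), 'tool_rot': array([-1.5104,  1.5698, -1.9661]), 'force': array([ 0.4022, -0.4375,  0.2106]), 'moment': array([-0.0069,  0.0102,  0.0079]), 'grip_width': 0.08542099634828053}
```

View pics/top0.png

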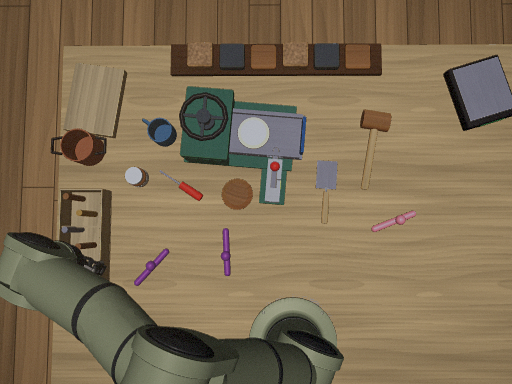

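View pics/side0.png

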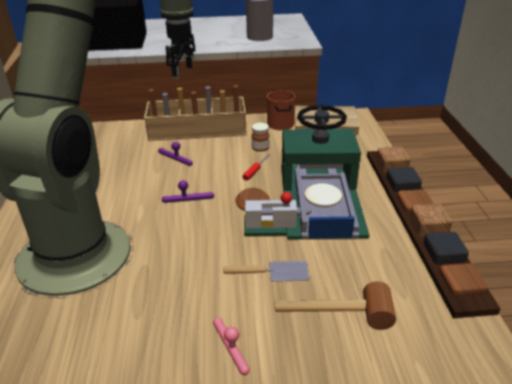

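The bolt candidates in the top view are the red-knobbed one in the aluminium housing at (275,167), two purple ones at (152,266) and (226,252), and a pink one at (400,220). Only the first has a red knob and sits in the press housing, so it is the one meant. I'll confirm that in one enlarged crop and measure.

```bash
cat > h.py <<'E'
from workcell import *
import cv2,numpy as np
np.set_printoptions(precision=4,suppress=True)
CI={n:(np.array(camera_info(n)["intrinsics"]),np.array(camera_info(n)["extrinsics"])) for n in("side","top")}
def ray(n,uv):
    K,E=CI[n]; d=E[:3,:3]@np.linalg.solve(K,[uv[0],uv[1],1.]); return E[:3,3],d/np.linalg.norm(d)
def onz(n,uv,z):
    o,d=ray(n,uv); return o+d*(z-o[2])/d[2]
def tri(a,b):
    (o,d),(p,e)=ray("side",a),ray("top",b)
    s=np.linalg.lstsq(np.c_[d,-e],p-o,rcond=None)[0]; A,B=o+d*s[0],p+e*s[1]
    return (A+B)/2,np.linalg.norm(A-B)
def mask(f,lo,hi,box):
    m=cv2.inRange(cv2.cvtColor(f,cv2.COLOR_BGR2HSV),np.array(lo),np.array(hi)); z=np.zeros_like(m); x0,y0,x1,y1=box; z[y0:y1,x0:x1]=m[y0:y1,x0:x1]
    n,l,s,c=cv2.connectedComponentsWithStats(z)
    if n<2: return z,None,0
    k=1+np.argmax(s[1:,4]); return (l==k).astype(np.uint8)*255,c[k],s[k,4]
E
python3 - <<'E'
from h import *
t,s=cv2.imread("pics/top0.png"),cv2.imread("pics/side0.png")
kt=mask(t,(0,150,90),(8,255,255),(262,155,290,180)); ks=mask(s,(0,150,90),(8,255,255),(275,185,300,206))
print("knob",kt[1:],ks[1:],tri(ks[1],kt[1]))
for n,f,b in(("top",t,(290,105,315,165)),("side",s,(295,205,365,245))):
    m,c,a=mask(f,(100,120,40),(125,255,255),b); r=cv2.boxPoints(cv2.minAreaRect(cv2.findNonZero(m)));print("blue",n,c,a);print(r)
    for p in r: print(onz(n,p,.09),onz(n,p,.026))
mt=mask(t,(0,0,190),(179,70,255),(230,110,280,155)); ms=mask(s,(0,0,190),(179,70,255),(295,175,350,210))
print("mould",mt[1:],ms[1:],tri(ms[1],mt[1]))
y=mask(s,(20,120,100),(35,255,255),(240,200,300,235)); print("yellow",y[1:],onz("side",y[1],.03) if y[2] else 0)
m,c,a=mask(t,(0,0,110),(179,60,255),(255,150,295,210)); r=cv2.boxPoints(cv2.minAreaRect(cv2.findNonZero(m)));print("housing",c,a); print([onz("top",p,.072) for p in r])
m,c,a=mask(t,(60,60,20),(95,255,255),(170,80,310,210)); print("green",a); q=cv2.approxPolyDP(cv2.findContours(m,0,2)[0][0],3,True)[:,0]; print([(p,onz("top",p,.016)[:2]) for p in q])
A=cv2.resize(t[80:215,170:320],None,fx=3.9,fy=3.9,interpolation=2)[:, :390*2]
B=cv2.resize(s[185:245,235:375],None,fx=4,fy=4,interpolation=2)[:240]
C=np.zeros((600,600,3),np.uint8); A=cv2.resize(t[95:210,225:312],None,fx=3,fy=3); C[:345,:261]=A; C[350:590,:560]=B
cv2.imwrite("pics/crop.png",C)
E
```

```text
knob (array([274.4, 166. ]), np.int32(65)) (array([285.9167, 196.5714]), np.int32(84)) (array([0.5362, 0.0562, 0.0977]), np.float64(0.0010163725357162164))
blue top [302.84 134.08] 100
[[300.0064 151.9205]
 [302.814  116.8251]
 [305.5564 117.0445]
 [302.7488 152.1399]]
[ 0.5795 -0.0213  0.09  ] [ 0.5897 -0.0262  0.026 ]
[ 0.6873 -0.0305  0.09  ] [ 0.7023 -0.0358  0.026 ]
[ 0.6866 -0.0389  0.09  ] [ 0.7016 -0.0445  0.026 ]
[ 0.5788 -0.0296  0.09  ] [ 0.589  -0.0349  0.026 ]
blue side [330.6659 226.4647] 865
[[308.6163 217.0355]
 [352.9717 215.8981]
 [353.4888 236.0644]
 [309.1334 237.2017]]
[ 0.5808 -0.0242  0.09  ] [0.5985 0.058  0.026 ]
[ 0.6881 -0.0314  0.09  ] [0.7151 0.0502 0.026 ]
[ 0.6703 -0.1062  0.09  ] [ 0.6958 -0.0312  0.026 ]
[ 0.5686 -0.0993  0.09  ] [ 0.5852 -0.0236  0.026 ]
mould (array([242.5, 136.5]), np.int32(2)) (array([322.9631, 193.7198]), np.int32(596)) (array([0.6474, 0.1545, 0.0287]), np.float64(0.017335301381658168))
yellow (array([266.8333, 223.4848]), np.int32(66)) [0.4859 0.0377 0.03  ]
housing [273.9936 172.8511] 786
[array([0.5883, 0.1149, 0.072 ]), array
[... 945 characters left out ...]
[261, 167], dtype=int32), array([0.5431, 0.0969])), (array([259, 202], dtype=int32), array([0.432 , 0.1031])), (array([283, 204], dtype=int32), array([0.4258, 0.0275])), (array([285, 171], dtype=int32), array([0.5303, 0.0209])), (array([290, 170], dtype=int32), array([0.5335, 0.005 ])), (array([291, 159], dtype=int32), array([0.5686, 0.0017])), (array([282, 159], dtype=int32), array([0.5686, 0.0303])), (array([280, 201], dtype=int32), array([0.4352, 0.0369])), (array([265, 202], dtype=int32), array([0.432 , 0.0842])), (array([269, 157], dtype=int32), array([0.5751, 0.0715])), (array([227, 153], dtype=int32), array([0.5879, 0.2051])), (array([232,  90], dtype=int32), array([0.7927, 0.1905]))]
```

View pics/crop.png

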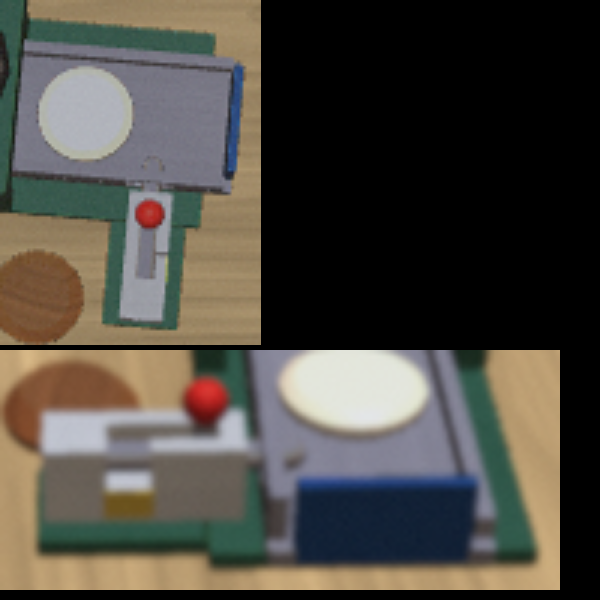

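Confirmed: the red knob is on the bolt in the aluminium housing. It sits at crop (150,213) from above and (207,400) from the side, with the yellow mark at (129,503) below the notch. The measurements agree:
- **Knob:** (0.536, 0.056), z about 0.095, with a 1 mm ray miss.
- **Yaw:** about -4.2°.
- **Yellow mark:** within 1 mm of its predicted position.
- **Drawer front:** puts the drawer at about 0.008.

Next I'll write a helper that turns a target into row units.

```bash
cat >> h.py <<'E'
from scipy.spatial.transform import Rotation as Ro
YAW=np.radians(-4.2); RP=Ro.from_euler("z",YAW).as_matrix()
O=np.array([.5362,.0562,0])-RP@[-.1065,-.075,0]
def w2p(p): return RP.T@(np.array(p)-O)
def p2w(p): return RP@np.array(p)+O
def plan(*pts):
    s=observe(); R=Ro.from_euler("xyz",s["tool_rot"]).as_matrix()
    print("clock",s["clock"],"press pos",w2p(s["position"]),"q",s["qpos"],"F",s["force"],"w",s["grip_width"])
    # best small turn making the tool point down, jaws along press x
    best=min((Ro.from_matrix(R.T@np.c_[[0,0,-1],k*RP[:,0],np.cross([0,0,-1],k*RP[:,0])]).as_rotvec() for k in(1,-1)),key=np.linalg.norm)
    print("turn",best,"tool axes in press",(RP.T@R).round(3).tolist())
    for p in pts: print(p,"units",R.T@(p2w(p)-s["position"])/.04)
E
python3 -c "
from h import *
plan((-.1065,-.075,.16),(-.1065,-.075,.101))"
```

```text
clock 0.1 press pos [-0.404   0.4092  0.2118] q [-1.1852  0.5219 -0.0364  1.5999  0.0212  1.0211 -0.1128] F [ 0.4022 -0.4375  0.2106] w 0.08542099634828053
turn [1.1883 0.0006 0.0008] tool axes in press [[-0.0, 0.373, 0.928], [-0.001, 0.928, -0.373], [-1.0, -0.001, 0.0]]
(-0.1065, -0.075, 0.16) units [ 1.3039 -8.4543 11.4176]
(-0.1065, -0.075, 0.101) units [ 2.7789 -8.4528 11.4175]
```

```bash
python3 -m jog '[{"grip":0.75,"dx":0.3,"dy":-8.45,"dz":11.4,"rx":1.188},{"grip":0.75,"dx":0.3,"dy":-8.45,"dz":11.4,"rx":1.188},{"grip":0.75,"dx":0.3,"dy":-8.45,"dz":11.4,"rx":1.188},{"grip":0.75,"dx":0.3,"dy":-8.45,"dz":11.4,"rx":1.188},{"grip":0.75,"dx":0.3,"dy":-8.45,"dz":11.4,"rx":1.188}]' 40; python3 -c "
from h import *
plan((-.1065,-.075,.17),(-.1065,-.075,.101))"
```

```text
clock 0.1 press pos [-0.404   0.4092  0.2118] q [-1.1852  0.5219 -0.0364  1.5999  0.0212  1.0211 -0.1128] F [ 0.4022 -0.4375  0.2106] w 0.08542099634828053
turn [1.1883 0.0006 0.0008] tool axes in press [[-0.0, 0.373, 0.928], [-0.001, 0.928, -0.373], [-1.0, -0.001, 0.0]]
(-0.1065, -0.075, 0.17) units [ 1.0539 -8.4545 11.4176]
(-0.1065, -0.075, 0.101) units [ 2.7789 -8.4528 11.4175]$[0]: bad value
```

```bash
python3 -m jog '[{"grip":0.75,"dy":-0.7,"dz":1.0,"rx":0.12},{"grip":0.75,"dy":-1.4,"dz":1.9,"rx":0.24},{"grip":0.75,"dy":-2.1,"dz":2.8,"rx":0.36},{"grip":0.75,"dy":-2.8,"dz":3.7,"rx":0.48},{"grip":0.75,"dy":-3.5,"dz":4.6,"rx":0.6}]' 40; python3 -c "
from h import *
plan((-.1065,-.075,.17),(-.1065,-.075,.101))"
```

```text
clock 0.1 press pos [-0.404   0.4092  0.2118] q [-1.1852  0.5219 -0.0364  1.5999  0.0212  1.0211 -0.1128] F [ 0.4022 -0.4375  0.2106] w 0.08542099634828053
turn [1.1883 0.0006 0.0008] tool axes in press [[-0.0, 0.373, 0.928], [-0.001, 0.928, -0.373], [-1.0, -0.001, 0.0]]
(-0.1065, -0.075, 0.17) units [ 1.0539 -8.4545 11.4176]
(-0.1065, -0.075, 0.101) units [ 2.7789 -8.4528 11.4175]$[0]: bad value
```

```bash
python3 -m jog '[{"grip":0.75,"dx":0.0,"dy":-0.7,"dz":1.0,"rx":0.12,"ry":0.0,"rz":0.0},{"grip":0.75,"dx":0.0,"dy":-1.4,"dz":1.9,"rx":0.24,"ry":0.0,"rz":0.0},{"grip":0.75,"dx":0.0,"dy":-2.1,"dz":2.8,"rx":0.36,"ry":0.0,"rz":0.0},{"grip":0.75,"dx":0.0,"dy":-2.8,"dz":3.7,"rx":0.48,"ry":0.0,"rz":0.0},{"grip":0.75,"dx":0.0,"dy":-3.5,"dz":4.6,"rx":0.6,"ry":0.0,"rz":0.0}]' 40; python3 -c "
from h import *
plan((-.1065,-.075,.17),(-.1065,-.075,.101))"
```

```text
clock: 0.6
position: [0.3791, 0.3526, 0.2122]
tool_rot: [-1.564, 1.571, -2.624]
force: [0.8, 1.0, -0.5]
grip_width: 0.064
clock 0.6 press pos [-0.2849  0.2091  0.2122] q [-0.9746  0.3545  0.1429  1.8863 -0.063   0.9052 -0.2914] F [ 0.8218  1.0038 -0.5292] w 0.06401143021070345
turn [0.5833 0.0001 0.0002] tool axes in press [[-0.0, 0.835, 0.551], [-0.0, 0.551, -0.835], [-1.0, -0.0, 0.0]]
(-0.1065, -0.075, 0.17) units [ 1.0553 -0.1907  8.3847]
(-0.1065, -0.075, 0.101) units [ 2.7803 -0.1904  8.3847]
```

```bash
python3 -m jog '[{"grip":0.7,"dx":0.2,"dy":0.0,"dz":1.15,"rx":0.12,"ry":0.0,"rz":0.0},{"grip":0.7,"dx":0.4,"dy":0.0,"dz":2.3,"rx":0.24,"ry":0.0,"rz":0.0},{"grip":0.7,"dx":0.6,"dy":0.0,"dz":3.5,"rx":0.36,"ry":0.0,"rz":0.0},{"grip":0.7,"dx":0.8,"dy":-0.1,"dz":4.7,"rx":0.48,"ry":0.0,"rz":0.0},{"grip":0.7,"dx":1.0,"dy":-0.1,"dz":5.9,"rx":0.583,"ry":0.0,"rz":0.0}]'; python3 -c "
from h import *
plan((-.1065,-.075,.15),(-.1065,-.075,.101))"
```

```text
clock: 1.1
position: [0.4917, 0.1451, 0.172]
tool_rot: [-1.044, 1.571, -2.687]
force: [1.7, 0.7, -0.5]
grip_width: 0.0597
clock 1.1 press pos [-0.1574  0.0105  0.172 ] q [-0.6514  0.415   0.3268  1.9475 -0.1802  0.807  -0.2981] F [ 1.7148  0.6971 -0.4651] w 0.059675390903370144
turn [0.0006 0.0001 0.0002] tool axes in press [[-0.0, 1.0, 0.001], [-0.0, 0.001, -1.0], [-1.0, -0.0, 0.0]]
(-0.1065, -0.075, 0.15) units [0.5501 1.2712 2.1369]
(-0.1065, -0.075, 0.101) units [1.7751 1.2714 2.1368]
```

```bash
python3 -m jog '[{"grip":0.7,"dx":0.1,"dy":0.6,"dz":1.0,"rx":0.0,"ry":0.0,"rz":0.0},{"grip":0.7,"dx":0.2,"dy":1.27,"dz":2.14,"rx":0.0,"ry":0.0,"rz":0.0},{"grip":0.7,"dx":0.2,"dy":1.27,"dz":2.14,"rx":0.0,"ry":0.0,"rz":0.0},{"grip":0.7,"dx":1.0,"dy":1.27,"dz":2.14,"rx":0.0,"ry":0.0,"rz":0.0},{"grip":0.7,"dx":1.2,"dy":1.27,"dz":2.14,"rx":0.0,"ry":0.0,"rz":0.0}]'
python3 - <<'E'
from h import *
plan((-.1065,-.075,.101))
C=np.zeros((600,640,3),np.uint8)
t,s=grab_frame("top"),grab_frame("side")
C[:280,:400]=cv2.resize(t[130:200,240:340],None,fx=4,fy=4); C[290:590,:600]=cv2.resize(s[145:245,220:420],None,fx=3,fy=3); cv2.imwrite("pics/a.png",C)
E
```

```text
clock: 1.6
position: [0.535, 0.0579, 0.1221]
tool_rot: [-1.294, 1.568, -2.933]
force: [-0.2, 1.0, -0.0]
grip_width: 0.0596
clock 1.6 press pos [-0.1078 -0.0734  0.1221] q [-0.4408  0.5279  0.3055  1.9214 -0.2293  0.7291 -0.0706] F [-0.2476  0.9884 -0.0108] w 0.059578737934697236
turn [0.0047 0.0009 0.0031] tool axes in press [[-0.003, 1.0, 0.005], [-0.001, 0.005, -1.0], [-1.0, -0.003, 0.001]]
(-0.1065, -0.075, 0.101) units [0.5266 0.0335 0.0388]
```

View pics/a.png

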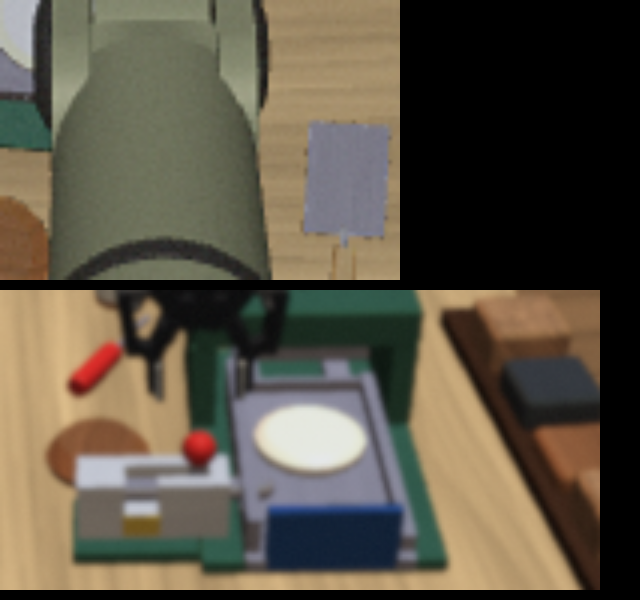

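The fingers at (155,390) and (243,385) straddle the red knob at (200,448), centred on it. I'll go down and close.

```bash
python3 -m jog '[{"grip":0.7,"dx":0.3,"dy":0.03,"dz":0.0,"rx":0.0,"ry":0.0,"rz":0.0},{"grip":0.7,"dx":0.56,"dy":0.03,"dz":0.0,"rx":0.0,"ry":0.0,"rz":0.0},{"grip":0.15,"dx":0.56,"dy":0.03,"dz":0.0,"rx":0.0,"ry":0.0,"rz":0.0},{"grip":0.15,"dx":0.56,"dy":0.03,"dz":0.0,"rx":0.0,"ry":0.0,"rz":0.0},{"grip":0.15,"dx":0.56,"dy":0.03,"dz":0.0,"rx":0.0,"ry":0.0,"rz":0.0}]' 40;  python3 -m jog '[{"grip":0.15,"dx":0,"dy":0,"dz":0.0,"rx":0.0,"ry":0.0,"rz":0.0},{"grip":0.15,"dx":0,"dy":0,"dz":0.0,"rx":0.0,"ry":0.0,"rz":0.0}]'
python3 - <<'E'
from h import *
plan((-.156,-.075,.101))
E
```

```text
clock: 2.2
position: [0.5377, 0.0582, 0.1023]
tool_rot: [1.749, 1.57, 0.11]
force: [-0.4, -0.7, 0.4]
grip_width: 0.0165
clock: 2.4
position: [0.5376, 0.0582, 0.1022]
tool_rot: [1.881, 1.57, 0.242]
force: [-0.2, 0.2, 0.3]
grip_width: 0.0123
clock 2.4 press pos [-0.1052 -0.0729  0.1022] q [-0.4291  0.5599  0.2916  1.9305 -0.2439  0.6846 -0.0577] F [-0.1986  0.2152  0.3336] w 0.01233687769008644
turn [ 0.0053 -0.0001 -0.0004] tool axes in press [[0.0, 1.0, 0.005], [0.0, 0.005, -1.0], [-1.0, 0.0, -0.0]]
(-0.156, -0.075, 0.101) units [ 0.0288 -1.2701  0.046 ]
```

Width is 12 mm, less than the ball's 30 mm, so the grasp missed. I'll look.

Run:
```python
from h import *
s=grab_frame("side"); m=mask(s,(0,150,90),(8,255,255),(265,180,310,215)); print(m[1:],onz("side",m[1],.094),w2p(onz("side",m[1],.094)))
o=observe()["position"]
def px(p):
    K,E=CI["side"]; q=K@(E[:3,:3].T@(np.array(p)-E[:3,3])); return q[:2]/q[2]
print("tcp px",px(o),"tip px",px(o-[0,0,.019]))
cv2.imwrite("pics/b.png",cv2.resize(s[140:240,220:370],None,fx=5,fy=5)[:500,:750])
```

```text
(array([285.9167, 196.5714]), np.int32(84)) [0.5375 0.0615 0.094 ] [-0.1056 -0.0696  0.094 ]
tcp px [286.2153 194.6802] tip px [286.0625 200.7863]
```

View pics/b.png

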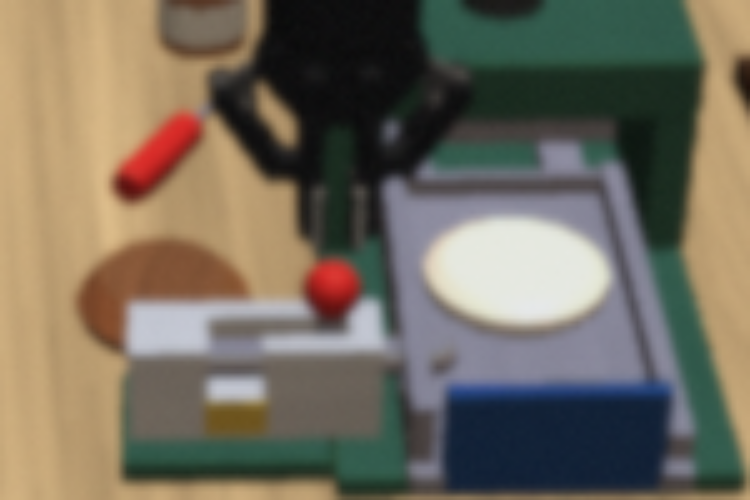

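The tips appear at crop (340,245), about 12 px above where the reported TCP puts them at (330,304), while the ball at (332,290) hasn't moved. So the reported tool position and the camera disagree. I'll check this against the first pictures, where both views show the gripper.

Run:
```python
from h import *
def px(n,p):
    K,E=CI[n]; q=K@(E[:3,:3].T@(np.array(p)-E[:3,3])); return q[:2]/q[2]
o=np.array([.275,.5609,.2118])
C=np.zeros((480,800,3),np.uint8)
for i,(n,x,y) in enumerate((("side",150,30),("top",45,225))):
    f=cv2.imread(f"pics/{n}0.png"); c=cv2.resize(f[y:y+80,x:x+66],None,fx=6,fy=6)
    u=px(n,o);v=px(n,o-[0,0,.006]);print(n,u,v)
    for w,col in((u,(0,255,0)),(v,(0,0,255))): cv2.circle(c,tuple(int(k) for k in (w+.5-[x,y])*6),4,col,1)
    C[:,i*400:i*400+396]=c
cv2.imwrite("pics/c.png",C)
for t,(p,d) in {"a":((.535,.0579,.1221),(286.7,176)),"b":((.5376,.0582,.1022),(288,189))}.items():
    print(t,px("side",p), "tip obs",d)
```

```text
side [183.3067  82.3189] [183.4893  84.0987]
top [ 89.8749 255.6703] [ 90.6742 255.5416]
a [285.3552 188.2833] tip obs (286.7, 176)
b [286.2038 194.6613] tip obs (288, 189)
```

View pics/c.png

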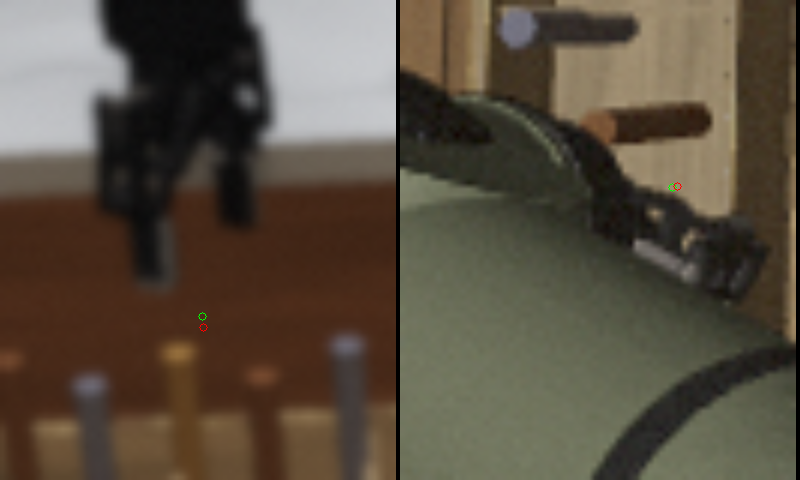

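The side view shows the tips at about (183,72), while the TCP projects to (183,82). The top view shows the finger at about (101,270), against an expected (106,264). Together these point to the fingers standing about 37 mm higher than the state reports, and not to a sideways error. I'll open and go down in stages while watching the force.

```bash
python3 -m jog '[{"grip":0.7,"dx":0,"dy":0,"dz":0,"rx":0,"ry":0,"rz":0},{"grip":0.7,"dx":0,"dy":0,"dz":0,"rx":0,"ry":0,"rz":0},{"grip":0.7,"dx":0,"dy":0,"dz":0,"rx":0,"ry":0,"rz":0},{"grip":0.7,"dx":0.2,"dy":0,"dz":0.05,"rx":0,"ry":0,"rz":0},{"grip":0.7,"dx":0.4,"dy":0,"dz":0.05,"rx":0,"ry":0,"rz":0}]'
python3 - <<'E'
from h import *
s=grab_frame("side"); o=observe();print(o["force"],o["position"])
cv2.imwrite("pics/d.png",cv2.resize(s[140:240,220:370],None,fx=5,fy=5)[:500,:750])
E
```

```text
clock: 2.95
position: [0.5374, 0.0559, 0.0853]
tool_rot: [1.156, 1.571, -0.483]
force: [-0.2, 0.1, -0.3]
grip_width: 0.0599
[-1.7169  0.2606 -1.8234] [0.5367 0.0559 0.084 ]
```

View pics/d.png

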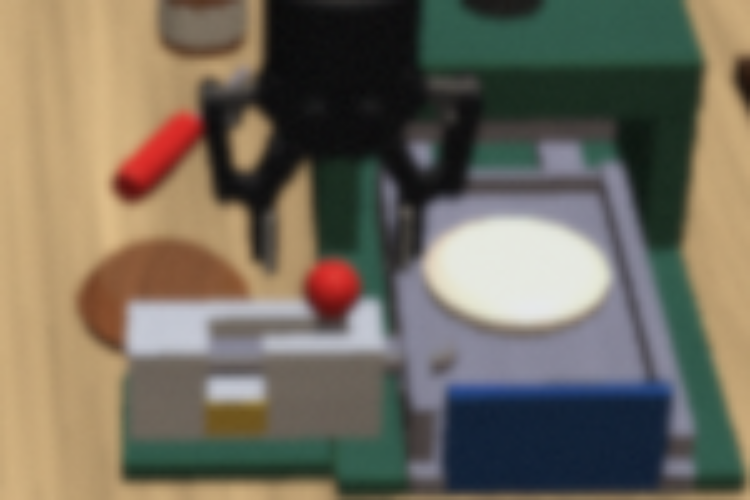

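The tips are at crop (268,268) and (400,265), level with the top of the ball at (332,262), and there is no contact. I'll continue down in small steps.

```bash
for i in 1; do python3 -m jog '[{"grip":0.7,"dx":0.1,"dy":0,"dz":0,"rx":0,"ry":0,"rz":0},{"grip":0.7,"dx":0.2,"dy":0,"dz":0,"rx":0,"ry":0,"rz":0}]'; done; python3 -m jog '[{"grip":0.7,"dx":0.1,"dy":0,"dz":0,"rx":0,"ry":0,"rz":0},{"grip":0.7,"dx":0.1,"dy":0,"dz":0,"rx":0,"ry":0,"rz":0}]'; python3 -c "
from h import *
plan((-.1065,-.075,.06))"
```

```text
clock: 3.2
position: [0.5373, 0.0562, 0.0775]
tool_rot: [-1.204, 1.571, -2.843]
force: [0.6, 0.2, -0.2]
grip_width: 0.06
clock: 3.4
position: [0.5371, 0.0561, 0.0734]
tool_rot: [-1.26, 1.57, -2.899]
force: [-0.7, -0.4, -0.0]
grip_width: 0.0595
clock 3.4 press pos [-0.1056 -0.075   0.0734] q [-0.4091  0.6049  0.2701  1.9464 -0.2625  0.6245 -0.0386] F [-0.7052 -0.4242 -0.0282] w 0.05950177769918425
turn [0.0052 0.0002 0.0006] tool axes in press [[-0.001, 1.0, 0.005], [-0.0, 0.005, -1.0], [-1.0, -0.001, 0.0]]
(-0.1065, -0.075, 0.06) units [ 0.3347 -0.0233  0.0003]
```

```bash
python3 -m jog '[{"grip":0.7,"dx":0.1,"dy":0,"dz":0,"rx":0,"ry":0,"rz":0},{"grip":0.7,"dx":0.2,"dy":0,"dz":0,"rx":0,"ry":0,"rz":0},{"grip":0.25,"dx":0.2,"dy":0,"dz":0,"rx":0,"ry":0,"rz":0},{"grip":0.25,"dx":0.2,"dy":0,"dz":0,"rx":0,"ry":0,"rz":0},{"grip":0.25,"dx":0.2,"dy":0,"dz":0,"rx":0,"ry":0,"rz":0}]' 40
python3 - <<'E'
from h import *
s=grab_frame("side"); plan((-.1065,-.075,.06))
cv2.imwrite("pics/e.png",cv2.resize(s[140:240,220:370],None,fx=5,fy=5)[:500,:750])
E
```

```text
clock: 3.9
position: [0.5373, 0.0562, 0.066]
tool_rot: [-1.672, 1.571, 2.973]
force: [-1.3, -0.3, 0.3]
grip_width: 0.0275
clock 3.95 press pos [-0.1054 -0.0749  0.066 ] q [-0.4045  0.6168  0.2641  1.9496 -0.2674  0.6086 -0.0343] F [-1.5358 -0.3389  0.448 ] w 0.027776871622452053
turn [ 0.0053 -0.0001  0.    ] tool axes in press [[-0.0, 1.0, 0.005], [0.0, 0.005, -1.0], [-1.0, -0.0, -0.0]]
(-0.1065, -0.075, 0.06) units [ 0.1507 -0.0285  0.0023]
```

View pics/e.png

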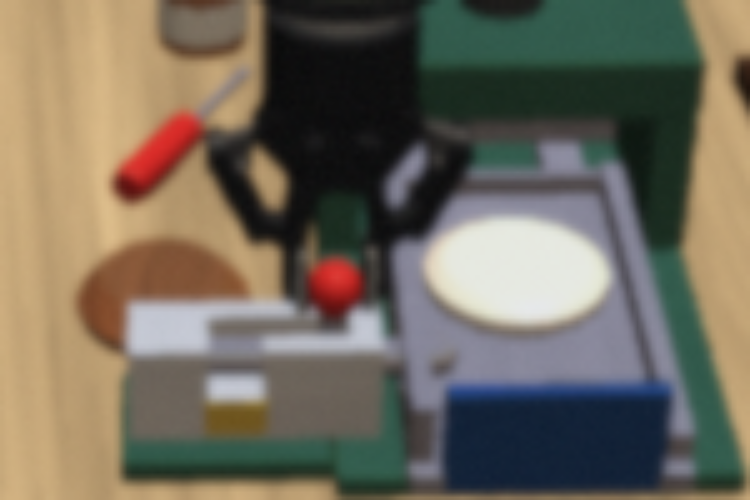

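The ball is held: width 28 mm, tips at row 300 around the ball at (335,287). The height offset is about +37 mm. Now I'll pull the bolt 50 mm along press -x.

```bash
python3 -m jog '[{"grip":0.2,"dx":0,"dy":0,"dz":0,"rx":0,"ry":0,"rz":0},{"grip":0.2,"dx":0,"dy":0,"dz":0,"rx":0,"ry":0,"rz":0},{"grip":0.2,"dx":0,"dy":-0.2,"dz":0,"rx":0,"ry":0,"rz":0},{"grip":0.2,"dx":0,"dy":-0.4,"dz":0,"rx":0,"ry":0,"rz":0},{"grip":0.2,"dx":0,"dy":-0.6,"dz":0,"rx":0,"ry":0,"rz":0}]' 60; python3 -m jog '[{"grip":0.2,"dx":0,"dy":-0.2,"dz":0,"rx":0,"ry":0,"rz":0},{"grip":0.2,"dx":0,"dy":-0.4,"dz":0,"rx":0,"ry":0,"rz":0},{"grip":0.2,"dx":0,"dy":-0.6,"dz":0,"rx":0,"ry":0,"rz":0},{"grip":0.2,"dx":0,"dy":-0.66,"dz":0,"rx":0,"ry":0,"rz":0},{"grip":0.2,"dx":0,"dy":-0.66,"dz":0,"rx":0,"ry":0,"rz":0}]'
python3 - <<'E'
from h import *
s=grab_frame("side"); plan((-.156,-.075,.066)); m=mask(s,(0,150,90),(8,255,255),(245,180,310,215)); print(m[1:],w2p(onz("side",m[1],.094)))
E
```

```text
clock: 4.45
position: [0.5134, 0.0579, 0.0662]
tool_rot: [1.713, 1.569, 0.074]
force: [4.1, 0.6, 4.3]
grip_width: 0.0269
clock: 4.95
position: [0.4861, 0.0598, 0.066]
tool_rot: [-1.747, 1.57, 2.897]
force: [-0.3, -0.3, 9.6]
grip_width: 0.027
clock 5.0 press pos [-0.1567 -0.0751  0.066 ] q [-0.4387  0.5591  0.2605  2.0773 -0.2708  0.5375 -0.0501] F [-1.0857  0.4501 11.2299] w 0.026630186473081532
turn [ 0.0055 -0.0001  0.0009] tool axes in press [[-0.001, 1.0, 0.006], [0.0, 0.006, -1.0], [-1.0, -0.001, -0.0]]
(-0.156, -0.075, 0.066) units [ 0.0006  0.0173 -0.0035]
(array([266.0319, 197.0319]), np.int32(94)) [-0.1563 -0.0698  0.094 ]
```

The knob is now at press x of about -156, which is inside the notch window. Next I'll tip it along its arc towards -y, with the ball turning between the pads.

```bash
python3 -m jog '[{"grip":0.2,"dx":0.06,"dy":0,"dz":0.22,"rx":0,"ry":0,"rz":0},{"grip":0.2,"dx":0.15,"dy":0,"dz":0.43,"rx":0,"ry":0,"rz":0},{"grip":0.2,"dx":0.26,"dy":0,"dz":0.62,"rx":0,"ry":0,"rz":0},{"grip":0.2,"dx":0.4,"dy":0,"dz":0.78,"rx":0,"ry":0,"rz":0},{"grip":0.2,"dx":0.58,"dy":0,"dz":0.91,"rx":0,"ry":0,"rz":0}]'
python3 - <<'E'
from h import *
s=grab_frame("side"); plan((-.156,-.117,.024)); m=mask(s,(0,150,90),(8,255,255),(245,180,310,225)); print(m[1:],w2p(onz("side",m[1],.073)))
E
```

```text
clock: 5.5
position: [0.4838, 0.0205, 0.0435]
tool_rot: [-0.149, 1.569, -1.789]
force: [-3.1, -13.2, 19.8]
grip_width: 0.0256
clock 5.55 press pos [-0.1566 -0.115   0.0423] q [-0.3394  0.596   0.2316  2.1007 -0.281   0.4751  0.0342] F [  2.0402 -18.8718  18.4349] w 0.02571240161170203
turn [0.0026 0.0023 0.0011] tool axes in press [[-0.001, 1.0, 0.003], [-0.002, 0.003, -1.0], [-1.0, -0.001, 0.002]]
(-0.156, -0.117, 0.024) units [0.4586 0.0149 0.0501]
(array([267.1013, 206.9114]), np.int32(79)) [-0.1541 -0.0837  0.073 ]
```

Camera says the handle is at about 42°, and the forces show the pads being squeezed off the ball's outer side. I'll release, lift and look.

```bash
python3 -m jog '[{"grip":0.6,"dx":0,"dy":0,"dz":0,"rx":0,"ry":0,"rz":0},{"grip":0.6,"dx":0,"dy":0,"dz":0,"rx":0,"ry":0,"rz":0},{"grip":0.6,"dx":-0.4,"dy":0,"dz":0,"rx":0,"ry":0,"rz":0},{"grip":0.6,"dx":-1.0,"dy":0,"dz":0,"rx":0,"ry":0,"rz":0},{"grip":0.0,"dx":-1.2,"dy":0,"dz":0,"rx":0,"ry":0,"rz":0}]'
python3 - <<'E'
from h import *
s=grab_frame("side"); plan((-.156,-.117,.09)); m=mask(s,(0,150,90),(8,255,255),(245,180,310,235)); print(m[1:],w2p(onz("side",m[1],.094)),w2p(onz("side",m[1],.052)))
cv2.imwrite("pics/f.png",cv2.resize(s[140:240,220:370],None,fx=5,fy=5)[:500,:750])
E
```

```text
clock: 6.05
position: [0.4845, 0.0237, 0.092]
tool_rot: [2.507, 1.57, 0.869]
force: [-0.5, -0.6, -0.4]
grip_width: 0.0381
clock 6.1 press pos [-0.1554 -0.1111  0.0923] q [-0.3837  0.5054  0.2803  2.0767 -0.2446  0.5887  0.0002] F [0.4905 0.7498 1.5378] w 0.030899460042814055
turn [ 0.0059 -0.0008 -0.0012] tool axes in press [[0.001, 1.0, 0.006], [0.001, 0.006, -1.0], [-1.0, 0.001, -0.001]]
(-0.156, -0.117, 0.09) units [ 0.0583 -0.0166  0.1483]
(array([267.0482, 223.1807]), np.int32(83)) [-0.1575 -0.1774  0.094 ] [-0.1557 -0.1239  0.052 ]
```

View pics/f.png

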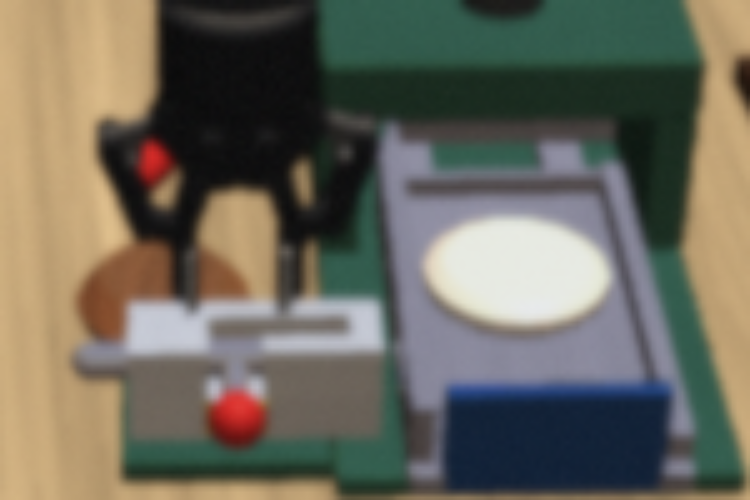

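The bolt is parked: the knob at (237,418) lies level in the notch above the yellow mark, and the tail sticks out at the left (80,358). The mould is untouched. Next I'll lift, shut the fingers and move to in front of the blue plate.

```bash
python3 -m jog '[{"grip":0.0,"dx":-0.9,"dy":0,"dz":0.2,"rx":0,"ry":0,"rz":0},{"grip":0.0,"dx":-1.2,"dy":0.8,"dz":0.8,"rx":0,"ry":0,"rz":0},{"grip":0.0,"dx":-1.2,"dy":1.8,"dz":1.4,"rx":0,"ry":0,"rz":0},{"grip":0.0,"dx":-1.2,"dy":2.8,"dz":2.0,"rx":0,"ry":0,"rz":0},{"grip":0.0,"dx":-1.2,"dy":3.9,"dz":2.5,"rx":0,"ry":0,"rz":0}]' 60
python3 - <<'E'
from h import *
plan((0,-.205,.1),(0,-.205,.03));
E
```

```text
clock: 6.6
position: [0.634, -0.0881, 0.1378]
tool_rot: [-1.925, 1.569, 2.719]
force: [0.4, 0.8, 0.4]
grip_width: -0.0
clock 6.6 press pos [ 0.0016 -0.2118  0.1378] q [-0.1554  0.6508  0.3101  1.636  -0.24    0.8938  0.1787] F [0.4113 0.7866 0.3668] w -4.9353393525555926e-05
turn [ 0.0053 -0.0005  0.0013] tool axes in press [[-0.001, 1.0, 0.005], [0.0, 0.005, -1.0], [-1.0, -0.001, -0.0]]
(0, -0.205, 0.1) units [ 0.9458 -0.039  -0.1687]
(0, -0.205, 0.03) units [ 2.6958 -0.0367 -0.1679]
```

```bash
python3 -m jog '[{"grip":0.0,"dx":0.7,"dy":0,"dz":0,"rx":0,"ry":0,"rz":0},{"grip":0.0,"dx":1.4,"dy":0,"dz":0,"rx":0,"ry":0,"rz":0},{"grip":0.0,"dx":2.0,"dy":0,"dz":0,"rx":0,"ry":0,"rz":0},{"grip":0.0,"dx":2.6,"dy":0,"dz":0,"rx":0,"ry":0,"rz":0},{"grip":0.0,"dx":2.6,"dy":0,"dz":0,"rx":0,"ry":0,"rz":0}]'
python3 - <<'E'
from h import *
s=grab_frame("side"); plan((0,-.17,.03))
cv2.imwrite("pics/g.png",cv2.resize(s[140:300,240:400],None,fx=3.7,fy=3.7))
E
```

```text
clock: 7.1
position: [0.6309, -0.0863, 0.0308]
tool_rot: [-1.628, 1.565, 3.017]
force: [-0.1, -0.1, -0.5]
grip_width: -0.0003
clock 7.15 press pos [-0.0004 -0.2105  0.0329] q [-0.1244  0.7866  0.2588  1.6908 -0.2837  0.7049  0.2118] F [ 0.0721 -0.3398  0.5639] w -0.00019251177805204507
turn [ 0.0055 -0.0002  0.0036] tool axes in press [[-0.004, 1.0, 0.005], [0.0, 0.005, -1.0], [-1.0, -0.004, -0.0]]
(0, -0.17, 0.03) units [ 0.0738  0.017  -1.0117]
```

View pics/g.png

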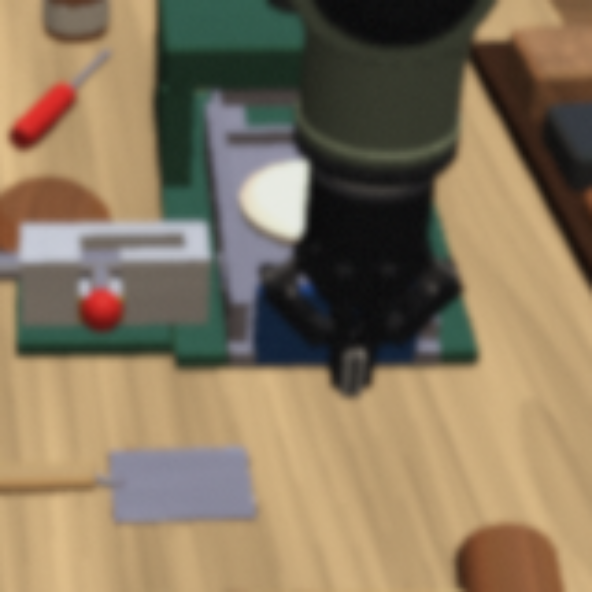

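The shut fingertips at (350,390) stand in front of the blue plate, clear of the spatula and mallet. Now I'll push along press +y (tool -z).

```bash
python3 -m jog '[{"grip":0.0,"dx":0,"dy":0,"dz":-0.3,"rx":0,"ry":0,"rz":0},{"grip":0.0,"dx":0,"dy":0,"dz":-0.6,"rx":0,"ry":0,"rz":0},{"grip":0.0,"dx":0,"dy":0,"dz":-0.8,"rx":0,"ry":0,"rz":0},{"grip":0.0,"dx":0,"dy":0,"dz":-0.95,"rx":0,"ry":0,"rz":0},{"grip":0.0,"dx":0,"dy":0,"dz":-1.1,"rx":0,"ry":0,"rz":0}]'; python3 -m jog '[{"grip":0.0,"dx":0,"dy":0,"dz":-0.15,"rx":0,"ry":0,"rz":0},{"grip":0.0,"dx":0,"dy":0,"dz":-0.3,"rx":0,"ry":0,"rz":0},{"grip":0.0,"dx":0,"dy":0,"dz":-0.45,"rx":0,"ry":0,"rz":0},{"grip":0.0,"dx":0,"dy":0,"dz":-0.6,"rx":0,"ry":0,"rz":0},{"grip":0.0,"dx":0,"dy":0,"dz":-0.75,"rx":0,"ry":0,"rz":0}]';python3 - <<'E'
from h import *
s=grab_frame("side"); plan((0,-.064,.03))
E
```

```text
clock: 7.65
position: [0.6368, -0.0428, 0.0352]
tool_rot: [1.2, 1.57, -0.438]
force: [0.8, -2.9, 1.3]
grip_width: -0.0
clock: 8.15
position: [0.6386, -0.0128, 0.0347]
tool_rot: [0.679, 1.571, -0.96]
force: [1.6, -1.9, -0.3]
grip_width: 0.0003
clock 8.2 press pos [ 0.0005 -0.1349  0.0346] q [-0.2485  0.7849  0.268   1.6922 -0.2944  0.7045  0.1034] F [ 0.4988  1.0177 -0.6365] w 0.00015303696670064483
turn [ 0.0063 -0.0007  0.0003] tool axes in press [[-0.0, 1.0, 0.006], [0.001, 0.006, -1.0], [-1.0, -0.0, -0.001]]
(0, -0.064, 0.03) units [ 0.1152 -0.0013 -1.7727]
```

```bash
python3 -m jog '[{"grip":0.0,"dx":0,"dy":0,"dz":-0.15,"rx":0,"ry":0,"rz":0},{"grip":0.0,"dx":0,"dy":0,"dz":-0.3,"rx":0,"ry":0,"rz":0},{"grip":0.0,"dx":0,"dy":0,"dz":-0.45,"rx":0,"ry":0,"rz":0},{"grip":0.0,"dx":0,"dy":0,"dz":-0.6,"rx":0,"ry":0,"rz":0},{"grip":0.0,"dx":0,"dy":0,"dz":-0.75,"rx":0,"ry":0,"rz":0}]'; python3 -m jog '[{"grip":0.0,"dx":0,"dy":0,"dz":-0.15,"rx":0,"ry":0,"rz":0},{"grip":0.0,"dx":0,"dy":0,"dz":-0.3,"rx":0,"ry":0,"rz":0},{"grip":0.0,"dx":0,"dy":0,"dz":-0.43,"rx":0,"ry":0,"rz":0},{"grip":0.0,"dx":0,"dy":0,"dz":-0.55,"rx":0,"ry":0,"rz":0},{"grip":0.0,"dx":0,"dy":0,"dz":-0.65,"rx":0,"ry":0,"rz":0}]';python3 - <<'E'
from h import *
s=grab_frame("side"); plan((0,-.061,.03)); m=mask(s,(0,150,90),(8,255,255),(245,180,310,235)); print(m[1:])
cv2.imwrite("pics/h.png",cv2.resize(s[140:300,240:400],None,fx=3.7,fy=3.7))
E
```

```text
clock: 8.7
position: [0.6406, 0.0172, 0.0347]
tool_rot: [0.38, 1.571, -1.259]
force: [2.1, -2.0, -0.8]
grip_width: 0.0004
clock: 9.2
position: [0.6423, 0.0431, 0.0347]
tool_rot: [1.924, 1.571, 0.285]
force: [1.0, -2.3, 0.5]
grip_width: 0.0
clock 9.25 press pos [ 0.0002 -0.0795  0.0346] q [-0.338   0.7923  0.2761  1.6777 -0.3017  0.7139  0.0222] F [1.1535 0.4055 1.0861] w 3.1274485449145345e-05
turn [ 0.006  -0.0005  0.0003] tool axes in press [[-0.0, 1.0, 0.006], [0.0, 0.006, -1.0], [-1.0, -0.0, -0.0]]
(0, -0.061, 0.03) units [ 0.1158 -0.0014 -0.4626]
(array([267.0366, 223.122 ]), np.int32(82))
```

```bash
python3 -m jog '[{"grip":0.0,"dx":0,"dy":0,"dz":-0.1,"rx":0,"ry":0,"rz":0},{"grip":0.0,"dx":0,"dy":0,"dz":-0.2,"rx":0,"ry":0,"rz":0},{"grip":0.0,"dx":0,"dy":0,"dz":-0.28,"rx":0,"ry":0,"rz":0},{"grip":0.0,"dx":0,"dy":0,"dz":-0.34,"rx":0,"ry":0,"rz":0},{"grip":0.0,"dx":0,"dy":0,"dz":-0.38,"rx":0,"ry":0,"rz":0}]'; python3 -m jog '[{"grip":0.0,"dx":0,"dy":0,"dz":-0.04,"rx":0,"ry":0,"rz":0},{"grip":0.0,"dx":0,"dy":0,"dz":-0.08,"rx":0,"ry":0,"rz":0}]'; python3 -m jog '[{"grip":0.0,"dx":0,"dy":0,"dz":-0.04,"rx":0,"ry":0,"rz":0},{"grip":0.0,"dx":0,"dy":0,"dz":-0.04,"rx":0,"ry":0,"rz":0}]'
```

```text
clock: 9.75
position: [0.6434, 0.058, 0.0347]
tool_rot: [1.598, 1.571, -0.041]
force: [2.8, -1.5, -0.3]
grip_width: -0.0002
clock: 9.95
position: [0.6436, 0.0609, 0.0347]
tool_rot: [0.049, 1.571, -1.59]
force: [1.0, -11.1, 0.1]
grip_width: -0.0003
clock: 10.15
position: [0.6436, 0.0608, 0.0347]
tool_rot: [-0.051, 1.569, -1.692]
force: [0.7, -10.2, 0.4]
grip_width: -0.0002
```

```bash
python3 -m jog '[{"grip":0.0,"dx":0,"dy":0,"dz":-0.05,"rx":0,"ry":0,"rz":0},{"grip":0.0,"dx":0,"dy":0,"dz":-0.05,"rx":0,"ry":0,"rz":0},{"grip":0.0,"dx":0,"dy":0,"dz":-0.05,"rx":0,"ry":0,"rz":0}]'; python3 -c "
from h import *
plan((0,-.061,.03))"
```

```text
clock: 10.45
position: [0.6435, 0.0608, 0.0347]
tool_rot: [-0.073, 1.567, -1.714]
force: [-0.8, -18.3, 1.6]
grip_width: 0.0003
clock 10.45 press pos [ 0.0002 -0.0626  0.0347] q [-0.3694  0.7968  0.283   1.6695 -0.3022  0.7197 -0.009 ] F [ -0.7936 -18.3327   1.6242] w 0.0002579134308197766
turn [0.0027 0.0038 0.0003] tool axes in press [[-0.0, 1.0, 0.003], [-0.004, 0.003, -1.0], [-1.0, -0.0, 0.004]]
(0, -0.061, 0.03) units [ 0.118  -0.0054 -0.0394]
```

It is against the stop: the force rose from 10 to 18 N with no further motion, and the front reads y of about -51 mm. I'll back off, lift and check.

```bash
python3 -m jog '[{"grip":0.0,"dx":0,"dy":0,"dz":0.3,"rx":0,"ry":0,"rz":0},{"grip":0.0,"dx":0,"dy":0,"dz":1.0,"rx":0,"ry":0,"rz":0},{"grip":0.0,"dx":-0.6,"dy":0,"dz":1.8,"rx":0,"ry":0,"rz":0},{"grip":0.0,"dx":-1.6,"dy":0,"dz":2.2,"rx":0,"ry":0,"rz":0},{"grip":0.0,"dx":-2.6,"dy":0,"dz":2.6,"rx":0,"ry":0,"rz":0}]'; python3 -m jog '[{"grip":0.0,"dx":-0.5,"dy":-0.5,"dz":1,"rx":0,"ry":0,"rz":0},{"grip":0.0,"dx":-1,"dy":-1,"dz":2,"rx":0,"ry":0,"rz":0},{"grip":0.0,"dx":-1,"dy":-1.5,"dz":3,"rx":0,"ry":0,"rz":0},{"grip":0.0,"dx":-1,"dy":-2,"dz":4,"rx":0,"ry":0,"rz":0},{"grip":0.0,"dx":-1,"dy":-2.5,"dz":5,"rx":0,"ry":0,"rz":0}]'
python3 - <<'E'
from h import *
print(observe()["position"],observe()["clock"])
s,t=grab_frame("side"),grab_frame("top")
m=mask(s,(0,150,90),(8,255,255),(245,180,310,235)); print("knob",m[1:])
m,c,a=mask(s,(100,120,40),(125,255,255),(295,150,365,245)); r=cv2.boxPoints(cv2.minAreaRect(cv2.findNonZero(m))) if a else []
for p in r: print("front",p,w2p(onz("side",p,.09)))
C=np.zeros((400,800,3),np.uint8); C[:,:400]=cv2.resize(s[130:290,215:375],(400,400)); C[:,400:]=cv2.resize(t[70:230,160:320],(400,400)); cv2.imwrite("pics/i.png",C)
E
```

```text
clock: 10.95
position: [0.6359, -0.0404, 0.1396]
tool_rot: [-1.717, 1.569, 2.927]
force: [-0.6, 0.9, 0.6]
grip_width: -0.0005
clock: 11.45
position: [0.5223, -0.233, 0.179]
tool_rot: [2.369, 1.57, 0.731]
force: [1.3, -1.9, -0.3]
grip_width: 0.0002
[ 0.5223 -0.233   0.179 ] 11.45
knob (array([266.9882, 223.2706]), np.int32(85))
front [325. 192.] [-0.0027 -0.0472  0.09  ]
front [345.9276 190.769 ] [ 0.0521 -0.0436  0.09  ]
front [346.9862 208.7655] [ 0.0418 -0.1219  0.09  ]
front [326.0586 209.9966] [-0.0103 -0.1251  0.09  ]
```

View pics/i.png

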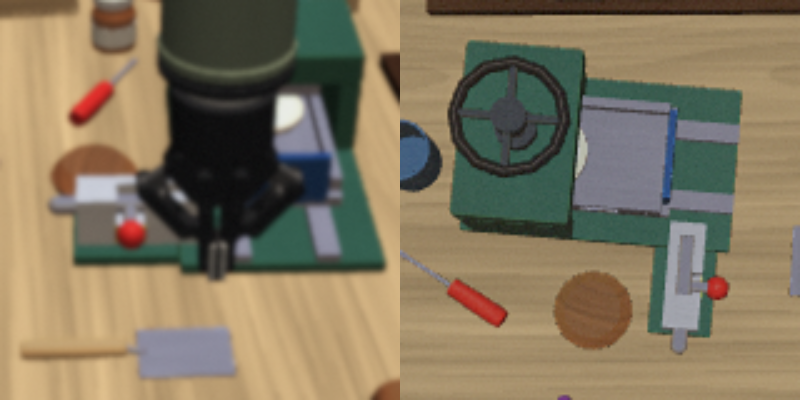

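The last view shows the drawer's blue front at (670,155) in the top half, up near the portal, with the mould flat. The bolt's knob lies in the notch at (718,288), or (130,234) in the side half. The spatula, form, screwdriver and mug are where they were, and the arm is clear of everything. I'll hand in.

```bash
python3 -c "
from workcell import *
print(observe()['force'], job_done())"
```

```text
the job is handed in; nothing more can be done
[0.39200172 0.82888964 0.78243568] None
```

The bolt is drawn and parked in the side notch, the drawer is pushed home, and I handed the job in at about 11.5 s of the 48 s. I gripped the red knob, drew the bolt back about 50 mm to press x of about -156, and tipped the handle to about 42°. When I let go, it dropped level into the notch. I then pushed the blue front in with the fingers shut.

**Last checks**
- **Bolt:** the knob stayed at pixel (267,223) in the side view before, during and after the push. By its length, the tip is at about x -91, clear of the drawer's side.
- **Drawer:** it stopped moving at the end while the push force rose from 10 to 18 N. By the tool's position, the front's outer face is at y of about -51 mm, against -50 when home. The camera shows it moved about 105 mm, which fits a start near 0.014.
- **Mould and bystanders:** the part of the mould still visible lies flat. The spatula, form, screwdriver and mug look undisturbed. The mallet and jar were mostly or wholly outside the last crop.

**What disagreed:** the fingertips stood about 37 mm or more higher than the reported tool height and the given 19 mm imply. Because of that, the first grasp closed on air just above the knob without touching it. I corrected this from the pictures and the forces. During the tipping the pads also started to slide off the ball, with about 26 N at the wrist, so I released it early.

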